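# Change dye colour at the leather bench

## Robot

A 6-joint arm with a two-finger parallel gripper is mounted at the origin on the work surface. World frame = base frame: x ahead of the robot, y to its left, z up, the work surface at z = 0. Lengths are in m, angles in rad, forces in N, time in s.
With the tool pointing down it reaches from about 0.35 to 0.85 m from the base axis. Payload 8.1 kg.
Tool frame: the origin (TCP) lies on the mounting face of the last link; the fingertips stand 186 mm ahead of it and the grasp point (between the pads) lies 167 mm ahead of it (r.grip_point_offset is the distance from the TCP to the grasp point, in m); z points along the fingers, y is the line along which they close (so a half turn about z gives the same grasp; the last joint's range is limited). The gripper opens to 93 mm and grips with 3 to 60 N. Pads are 15 mm wide; open, the fingers measure 128 mm over their backs; the gripper's body (75 mm by 188 mm) begins 65 mm behind the grasp point.
Start: joints at [1.072, 0.13, 1.488, -0, 1.523, -0.085], TCP at [0.241, 0.549, 0.405] pointing down, gripper open.
Joint ranges: [-2.96, 2.96], [-0.89, 2.26], [0.02, 2.5], [-1.34, 4.48], [0, 2.73], [-2.66, 2.66]. Speed limits (rad/s): [2.39, 2.39, 2.79, 3.14, 3.14, 3.14].

## Interface

Orientations are given as a unit quaternion [w, x, y, z].
In Python, from bench import r gives the robot as it stands. The module is installed in compiled form; this text tells all that it offers.
- The arm moves only by the tool jog_arm, never from a script. Its arguments are lists of equal length, an entry for each row: "dp": the shift along the world's x, y, z scaled (see below), a list of three; "rotation": the turn, a rotation vector about the world's x, y, z scaled (see below), a list of three. In form: {"dp": [[x, y, z], ...], "rotation": [[wx, wy, wz], ...]}. A call has 1 to 5 rows; each row is the pose to reach, as a shift and turn from the pose commanded when the call began; what a row does not reach only later rows make up. The controller multiplies each number of a shift by 400 mm and each number of a turn by 90 degrees. A row lasts 1/12 s, in which the tool goes at most 41.7 mm and 7.16 degrees, less where a joint would pass 70% of its speed; a pose out of reach is approached as far as the arm can. A call with a number of a shift or a turn outside -1 to 1 is refused whole. A call with a gripper value outside its range is refused whole. "grip" is the opening, from 0 (shut) to 1 (fully open), set as the call begins (left out, the last holds). The fingers move at their own pace and stop on an object; "force" is the grip in N (left out, the last holds). Time passes only in rows, so rows that repeat a pose let the fingers close. It gives the time, the measured TCP pose, the force, the opening and the grip force at its end, in the units of the state.
- r.state(): the state, without advancing time (a new reading comes with each control period).
- r.grab_frame(name): name is "scene" or "top" or "wrist"; returns the picture (420x560x3 uint8, red, green, blue); there is no depth.
- r.calibration(name): a dict with "fx", "fy", "cx", "cy" (pixels), "world_from_camera" (4x4, takes a point from camera to world coordinates); the wrist camera has in their place "mount" (4x4, takes a point from camera to tool coordinates, whose origin is the TCP and whose axes are the flange's). Camera axes: x right, y down, z forward; pixel columns grow to the right and rows downward; lengths in m; the calibration is good to about 2 mm. A picture is of the moment at which its call begins: read the wrist's pose just before it. calibration takes no time and is no camera call.
- r.finish_job(): hands the job in; it is judged then, once.
The state is a dict: "time_s": time; "joints": joint angles; "joint_velocities": joint speeds; "effort": joint torques, N m; "tool_pos": TCP position; "ee_rot": TCP orientation; "contact_force": force on the tool from outside, world axes, zero at the start; "moment": the same for the moment, N m; "gripper_width": finger opening in m; "gripper_force": force on a finger pad.
Only numpy, scipy, OpenCV 4.12 (cv2) and the standard library are available. Lean on these libraries where they do the work, as an engineer would, in place of code of your own. Each camera call takes 0.05 s, during which the arm holds its last target. There are 200 camera calls.

## Task

We are changing from the white dye to the red: first lift off the paddle strop lying across the dye rack and lay it flat in the grey tool tray, leather side up, without dropping it. Then press the cap of the white tube, which was left open, fully shut, and only after that flip the red tube's cap open, well past upright so that it stays back. Keep the blue tube shut and do not disturb the other things on the bench.

Things in the scene. Friction and masses are not known exactly. Their poses are not given: they have to be found in the camera images.
- rack: fixed wood rack, three upright dye tubes in a row along its y (216 mm overall), in any order at y = -58, 0, +58 mm; front is -x, towards the robot. Origin: centre of its underside. End cheeks (y = +-103 mm, 10 mm thick, 80 mm in x) rise to 146 mm; notch in each top 36 mm wide, centred at x = -10 mm, floor at height 130 mm. A cross board lies at height 56 to 64 mm
- strop: wooden paddle strop, loose, lying across the rack over the caps, in the two notches. 220 mm long along its x, 22 mm thick; blade 34 mm wide from x = -110 to +30 mm, with brown leather on its upper (+z) face; handle 24 mm wide from x = +30 to +110 mm. Origin: centre of the underside. About 0.15 kg
- tray: fixed grey tool tray, open on top, 260 mm (its x) by 120 mm (its y), 30 mm high, walls and floor 5 mm. Origin: centre of its underside
- tray_in (a point): centre of the tray's inner floor, 5 mm above the table
- tube_white: white dye tube, 42 mm diameter, fixed upright in the rack, mouth at height 105 mm, axes as the rack's. Origin: on the tube's axis at table height. Its white flip cap is a disc of 44 mm diameter, top at height 114 mm when shut, hinged at the tube's back (+x) side
- hinge_white (a point): middle of the hinge line of the white cap, 24 mm behind the tube's axis at height 108 mm; the hinge line is along the rack's y
- tab_white (a point): centre of the thumb tab of the white cap, a block 16 x 16 x 26 mm (cap's x, y, z) at the cap's front edge, standing clear of the tube; shut, it is 29 mm in front of the tube's axis at height 111 mm and reaches from height 98 to 124 mm. It moves and turns with the cap, 53 mm from the hinge
- cap_white (a joint): angle of the white cap in rad: 0 shut, 1.57 upright, 2.5 fully back. Stiff hinge: stays where it is left, moves with about 1 N at the tab
- tube_red: red dye tube, 42 mm diameter, fixed upright in the rack, mouth at height 105 mm, axes as the rack's. Origin: on the tube's axis at table height. Its red flip cap is a disc of 44 mm diameter, top at height 114 mm when shut, hinged at the tube's back (+x) side
- hinge_red (a point): middle of the hinge line of the red cap, 24 mm behind the tube's axis at height 108 mm; the hinge line is along the rack's y
- tab_red (a point): centre of the thumb tab of the red cap, a block 16 x 16 x 26 mm (cap's x, y, z) at the cap's front edge, standing clear of the tube; shut, it is 29 mm in front of the tube's axis at height 111 mm and reaches from height 98 to 124 mm. It moves and turns with the cap, 53 mm from the hinge
- cap_red (a joint): angle of the red cap in rad: 0 shut, 1.57 upright, 2.5 fully back. Stiff hinge: stays where it is left, moves with about 1 N at the tab
- tube_blue: blue dye tube, 42 mm diameter, fixed upright in the rack, mouth at height 105 mm, axes as the rack's. Origin: on the tube's axis at table height. Its blue flip cap is a disc of 44 mm diameter, top at height 114 mm when shut, hinged at the tube's back (+x) side
- hinge_blue (a point): middle of the hinge line of the blue cap, 24 mm behind the tube's axis at height 108 mm; the hinge line is along the rack's y
- tab_blue (a point): centre of the thumb tab of the blue cap, a block 16 x 16 x 26 mm (cap's x, y, z) at the cap's front edge, standing clear of the tube; shut, it is 29 mm in front of the tube's axis at height 111 mm and reaches from height 98 to 124 mm. It moves and turns with the cap, 53 mm from the hinge
- cap_blue (a joint): angle of the blue cap in rad: 0 shut, 1.57 upright, 2.5 fully back. Stiff hinge: stays where it is left, moves with about 1 N at the tab
- jar: amber glass jar with a black lid, 52 mm diameter, 75 mm tall; bystander, origin at its underside
- awl: awl with a blue plastic handle, 140 mm long, lying flat; bystander, origin at its underside
- template: red cat-face template plate, about 110 mm across, 5 mm thick, lying flat; bystander, origin at its underside
- folder: cream flat bone folder, 150 x 26 x 8 mm, lying flat; bystander, origin at its underside
- brush: wooden-handled brush, 170 mm long, lying flat; bystander, origin at its underside
- mallet: white-headed mallet, 210 mm long, 64 mm high, lying on its side; bystander, origin at the handle end of the head, on the table
- can: metal can, 60 mm diameter, 90 mm tall; bystander, origin at its underside
Things that resemble listed ones, but are neither listed nor needed, are in the scene too. Of the things shaped like the strop, the wooden one is meant.

How it is judged:
On the way, in this order (a step that is already met when the one before it is completed fails the run):
1. the strop lies released and flat in the tray, leather up (z of strop in the frame of tray below 0.012 m and horizontal distance between strop and tray_in below 0.06 m and angle between strop's own z axis and vertical below 0.15 rad and linear speed of strop below 0.03 m/s and contact force between strop and the fingers below 0.1 N), for 0.2 s.
2. the white cap is pressed shut (value of joint cap_white below 0.08 rad), for 0.2 s.
3. the red cap is open past upright (value of joint cap_red above 1.75 rad), for 0.2 s.
At the end, for the whole second after the job is handed in: The strop lies still, flat (within 0.15 rad) and leather side up on the tray's floor (within 7 mm of it), its middle within 60 mm of the tray's middle; the white and blue caps are shut (under 0.08 rad, 4 mm at the tab); the red cap stands open at more than 1.75 rad, at rest (all of step 1 and value of joint each of cap_white, cap_blue below 0.08 rad and value of joint cap_red above 1.75 rad and velocity of joint cap_red below 0.05 rad/s); the robot touches nothing.
It fails at once if the strop is dropped (falls faster than 1.2 m/s) (linear speed of strop above 1.2 m/s).
It fails at once if the blue cap is opened (value of joint cap_blue above 0.3 rad).
It fails at once if a bystander is moved more than 30 mm (distance of any of jar, awl, template, folder, brush, mallet, can from where it was at the start of the episode above 0.03 m).
It also fails if it takes over 72 s, if anything falls off the work surface, if the arm or the gripper's body presses on something with over 40 N, if the wrist force passes 120 N, or if a joint passes its speed limit or range.

## Working session

There is one attempt and no reset: what is moved stays moved. The work goes in short steps, Python scripts to look and compute and a tool call to move; the robot and the scene stay as the last step left them, time stands still between calls to the robot, and variables do not carry over. Pictures are saved under pics/ and viewed, at most 12 in all, crops included, and the job is handed in when it is done.

Besides the shell and the picture viewer there is one more tool, called after "Request:" as name(argument=value, ...) on one line, values as JSON. jog_arm: Moves the arm, as the interface text tells. Shifts and turns lie within -1 to 1; 1 stands for 400 mm of shift or 90 degrees of turn. Its arguments: {"type":"object","properties":{"dp":{"type":"array","items":{"type":"array","items":{"type":"number"}}},"rotation":{"type":"array","items":{"type":"array","items":{"type":"number"}}},"grip":{"type":"number"},"force":{"type":"number"}},"required":["dp","rotation"]}

```bash
mkdir -p pics
cat > h.py <<'E'
import numpy as np, cv2
from bench import r
from scipy.spatial.transform import Rotation as R
def cam(name,s=None):
    c=r.calibration(name)
    if 'world_from_camera' in c: T=np.array(c['world_from_camera'])
    else:
        s=s or r.state(); q=s['ee_rot']; A=np.eye(4); A[:3,:3]=R.from_quat([q[1],q[2],q[3],q[0]]).as_matrix(); A[:3,3]=s['tool_pos']; T=A@np.array(c['mount'])
    return c,T
def px2w(C,u,v,z):
    c,T=C; d=T[:3,:3]@np.array([(u-c['cx'])/c['fx'],(v-c['cy'])/c['fy'],1]); o=T[:3,3]
    return o+d*(z-o[2])/d[2]
def w2px(C,p):
    c,T=C; q=np.linalg.inv(T)@np.append(p,1); return np.array([c['fx']*q[0]/q[2]+c['cx'],c['fy']*q[1]/q[2]+c['cy']])
def snap(name,fn):
    im=r.grab_frame(name); cv2.imwrite('pics/'+fn,im[:,:,::-1]); return im
E
python3 - <<'E'
from h import *
print(r.state(), r.grip_point_offset)
snap('top','top.png'); snap('scene','scene.png')
for n in('top','scene'): print(r.calibration(n))
E
```

```text
{'time_s': 0.0, 'joints': array([ 1.07158453e+00,  1.31152555e-01,  1.48926741e+00, -2.91973198e-05,
        1.52301553e+00, -8.54235703e-02]), 'joint_velocities': array([ 0.00085069, -0.00024781,  0.00110257, -0.00049548,  0.00031658,
        0.00089324]), 'effort': array([ 1.99561502e-03, -5.59853196e+01, -4.91760206e+01,  7.67541351e-02,
        3.53098253e-02, -1.28710249e-04]), 'tool_pos': array([0.24113516, 0.54916021, 0.40369881]), 'ee_rot': array([-2.51565418e-04,  2.05420463e-01,  9.78673380e-01, -8.86535403e-04]), 'contact_force': array([1.03107203, 1.24799861, 0.27154454]), 'moment': array([-0.03719686,  0.04139844,  0.00029236]), 'gripper_force': 0.0, 'gripper_width': 0.09293815960470564} 0.1673
{'fx': 517.552153773292, 'fy': 517.552153773292, 'cx': 274.2534934677538, 'cy': 212.4457380243306, 'world_from_camera': array([[-0.02650513, -0.99815142,  0.05469212,  0.47027587],
       [-0.99963652,  0.02673491,  0.00347392, -0.02192856],
       [-0.00492969, -0.05458017, -0.99849722,  1.82775201],
       [ 0.        ,  0.        ,  0.        ,  1.        ]])}
{'fx': 462.42552225300386, 'fy': 462.42552225300386, 'cx': 279.2030284229204, 'cy': 208.31397220024365, 'world_from_camera': array([[-0.75472993,  0.52825062, -0.38901674,  1.00725816],
       [ 0.65601784,  0.61206996, -0.44160045,  0.51270888],
       [ 0.00482975, -0.58849099, -0.80848935,  1.05940838],
       [ 0.        ,  0.        ,  0.        ,  1.        ]])}
```

View pics/top.png

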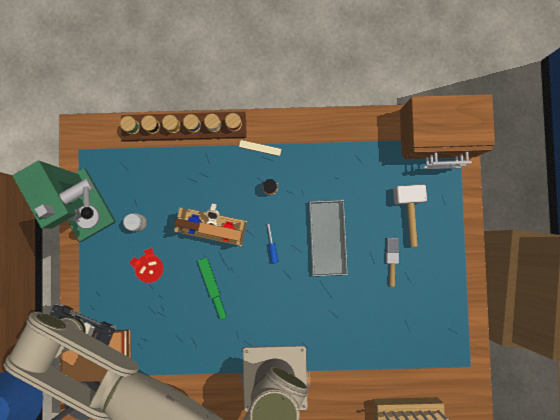

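View pics/scene.png

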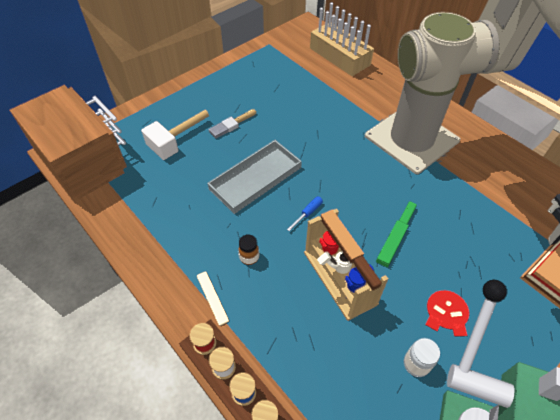

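The top view shows the rack near px (210,226) with red at right, white in the middle (open) and blue at left; the tray is near px (328,238). I'll zoom in next.

Run:
```python
from h import *
a=cv2.imread('pics/top.png')[195:255,165:255]; a=cv2.resize(a,None,fx=8,fy=8,interpolation=cv2.INTER_CUBIC)
cv2.imwrite('pics/ct.png',a)
C=cam('top')
for n,p,z in [('blueEndrack',(176,222),.146),('rackc',(210,226),.14)]: print(n,px2w(C,*p,z))
for p in [(310,202),(343,200),(347,273),(313,276)]: print(px2w(C,*p,.03))
```

```text
blueEndrack [0.53982768 0.30436295 0.146     ]
rackc [0.52405404 0.19472102 0.14      ]
[ 0.60182236 -0.14104578  0.03      ]
[ 0.60571324 -0.2560537   0.03      ]
[ 0.35260686 -0.26132304  0.03      ]
[ 0.3453751  -0.14364319  0.03      ]
```

View pics/ct.png

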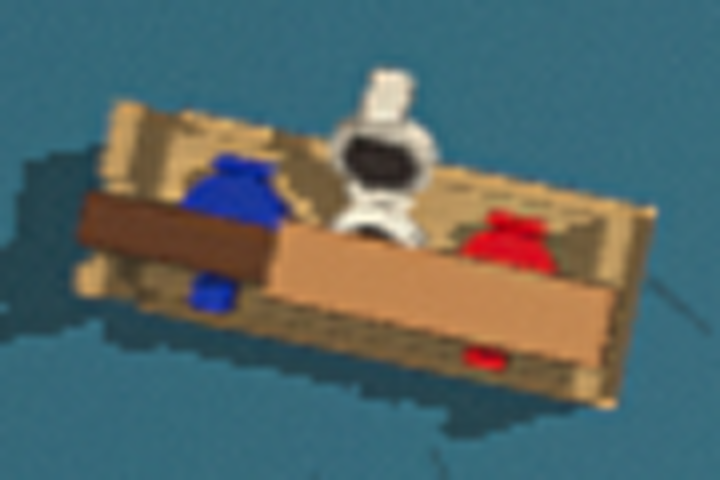

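Request:
jog_arm(dp=[[0.05, -0.09, 0.02], [0.1, -0.18, 0.04], [0.15, -0.27, 0.06], [0.2, -0.36, 0.08], [0.25, -0.45, 0.1]], rotation=[[0, 0, -0.078], [0, 0, -0.156], [0, 0, -0.234], [0, 0, -0.312], [0, 0, -0.39]])

```text
time_s: 0.52
tool_pos: [0.3408, 0.3689, 0.4443]
ee_rot: [-0.0, 0.493, 0.87, -0.0]
contact_force: [0.6, 0.1, -0.1]
gripper_width: 0.0931
gripper_force: 0.0
```

Request:
jog_arm(dp=[[0.04, -0.09, 0.02], [0.08, -0.18, 0.04], [0.12, -0.27, 0.06], [0.16, -0.36, 0.08], [0.2, -0.45, 0.1]], rotation=[[0, 0, -0.078], [0, 0, -0.156], [0, 0, -0.234], [0, 0, -0.312], [0, 0, -0.39]])

```text
time_s: 0.93
tool_pos: [0.4207, 0.1887, 0.4846]
ee_rot: [-0.0, 0.733, 0.68, -0.0]
contact_force: [0.9, -0.5, 0.3]
gripper_width: 0.093
gripper_force: 0.0
```

Run:
```python
from h import *
s=r.state(); print(s['tool_pos'],s['ee_rot'],s['joints'],s['time_s'])
print(r.calibration('wrist'))
C=cam('wrist',s); print(w2px(C,[.53,.195,.14]))
snap('wrist','w1.png')
```

```text
[0.42069677 0.18873123 0.48459651] [-5.55542105e-05  7.32807230e-01  6.80436294e-01 -1.04480285e-04] [ 3.10426874e-01 -2.70220014e-01  1.72630433e+00  1.20898161e-05
  1.68574469e+00  3.84508886e-01] 0.9333
{'fx': 292.78289014240187, 'fy': 292.78289014240187, 'cx': 279.57780359042994, 'cy': 208.33819554347724, 'mount': array([[ 2.23364031e-04, -9.70853340e-01, -2.39674241e-01,
         6.70415001e-02],
       [ 9.99999891e-01,  1.18328136e-04,  4.52634123e-04,
        -1.06190049e-04],
       [-4.11081144e-04, -2.39674316e-01,  9.70853260e-01,
         2.10961637e-02],
       [ 0.00000000e+00,  0.00000000e+00,  0.00000000e+00,
         1.00000000e+00]])}
[376.8774273  184.70046316]
```

View pics/w1.png

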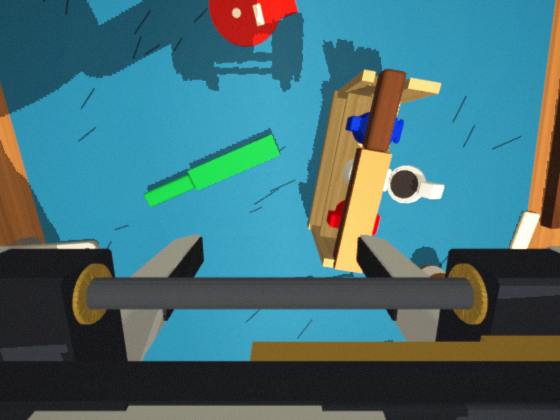

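The wrist image shows the strop's dark handle by the blue tube (385,100) and tan blade by the red (360,210); the white cap is folded far back (430,188). I need to know which face is up.

Run:
```python
from h import *
a=cv2.imread('pics/scene.png')[200:310,295:395]; b=cv2.imread('pics/w1.png')[60:280,300:450]
a=cv2.resize(a,(400,440),interpolation=cv2.INTER_CUBIC); b=cv2.resize(b,(300,440),interpolation=cv2.INTER_CUBIC)
cv2.imwrite('pics/cc.png',np.hstack([a,b]))
im=cv2.imread('pics/w1.png')[:,:,::-1]
for y in (170,200,230): print(y,[tuple(map(int,im[y,x])) for x in range(338,396,4)])
```

```text
170 [(167, 134, 73), (175, 142, 86), (158, 152, 131), (205, 198, 174), (51, 30, 20), (250, 203, 106), (252, 212, 111), (252, 209, 109), (252, 209, 110), (252, 209, 110), (252, 207, 108), (252, 208, 111), (252, 210, 112), (254, 253, 248), (234, 233, 219)]
200 [(174, 140, 79), (163, 116, 65), (50, 23, 7), (202, 133, 69), (253, 212, 114), (252, 212, 111), (252, 213, 110), (252, 211, 109), (252, 211, 111), (252, 209, 111), (252, 209, 109), (60, 164, 193), (60, 161, 193), (61, 160, 191), (105, 178, 198)]
230 [(95, 68, 37), (102, 60, 33), (253, 214, 116), (253, 217, 119), (253, 216, 119), (253, 213, 115), (252, 212, 114), (253, 214, 114), (252, 211, 111), (254, 3, 28), (68, 163, 194), (62, 164, 197), (60, 164, 195), (58, 163, 196), (61, 165, 194)]
```

View pics/cc.png

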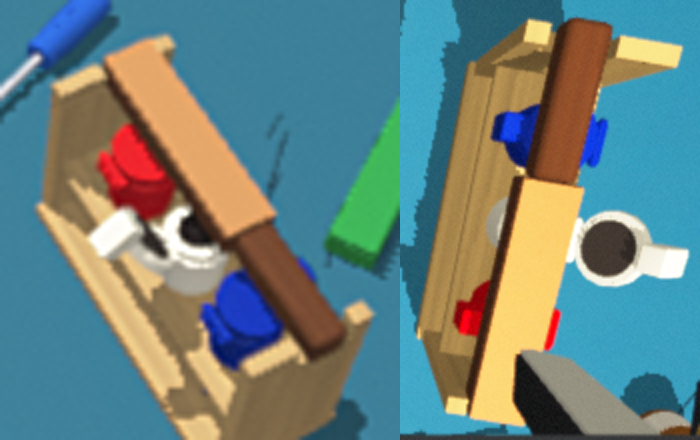

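The blade's sides are the handle's dark wood and its top is a separate tan layer, so the leather is up. Now I'll work out the poses.

Run:
```python
from h import *
C=cam('top')
f=lambda u,v,z:px2w(C,165+u/8,195+v/8,z)
print('strop',[f(*p,.152).round(3) for p in [(610,290),(600,365),(88,193),(80,240),(275,225),(268,285)]])
print('cheeks',[f(*p,.146).round(3) for p in [(655,210),(612,407),(120,100),(78,293)]])
print('tabs red/blue',f(487,358,.124),f(212,292,.124))
c=r.calibration('wrist');T=np.eye(4);q=np.array([-5.5e-5,.732807,.680436,-1.04e-4]);T[:3,:3]=R.from_quat(q[[1,2,3,0]]).as_matrix();T[:3,3]=[.420697,.188731,.484597]
W=(c,T@np.array(c['mount']))
g=lambda u,v,z:px2w(W,300+u/2-200,60+v/2,z)
print('strop wrist',[g(*p,.152).round(3) for p in [(568,22),(612,25),(515,178),(583,183),(470,412)]])
print('cheek wrist',[g(*p,.146).round(3) for p in [(530,20),(682,42),(445,413)]])
# tray fit from top picture
im=cv2.imread('pics/top.png'); hsv=cv2.cvtColor(im,cv2.COLOR_BGR2HSV)
m=((hsv[:,:,1]<70)).astype(np.uint8); m[:190]=0;m[290:]=0;m[:,:295]=0;m[:,365:]=0
b=cv2.minAreaRect(cv2.findNonZero(m)); print(b); print([px2w(C,*p,.03).round(3) for p in cv2.boxPoints(b)])
```

```text
strop [array([0.504, 0.092, 0.152]), array([0.474, 0.097, 0.152]), array([0.549, 0.303, 0.152]), array([0.53 , 0.307, 0.152]), array([0.534, 0.227, 0.152]), array([0.51 , 0.231, 0.152])]
cheeks [array([0.536, 0.074, 0.146]), array([0.457, 0.093, 0.146]), array([0.587, 0.291, 0.146]), array([0.509, 0.309, 0.146])]
tabs red/blue [0.47795394 0.14544123 0.124     ] [0.50807927 0.25806668 0.124     ]
strop wrist [array([0.532, 0.31 , 0.152]), array([0.554, 0.307, 0.152]), array([0.506, 0.236, 0.152]), array([0.541, 0.231, 0.152]), array([0.479, 0.106, 0.152])]
cheek wrist [array([0.516, 0.313, 0.146]), array([0.592, 0.297, 0.146]), array([0.465, 0.103, 0.146])]
((327.638427734375, 237.76809692382812), (75.30592346191406, 35.3558349609375), 87.1375961303711)
[array([ 0.605, -0.135,  0.03 ]), array([ 0.608, -0.258,  0.03 ]), array([ 0.347, -0.262,  0.03 ]), array([ 0.345, -0.14 ,  0.03 ])]
```

Request:
jog_arm(dp=[[0.08, 0, -0.05], [0.16, 0, -0.13], [0.23, 0, -0.21], [0.23, 0, -0.21], [0.23, 0, -0.21]], rotation=[[0, 0, -0.06], [0, 0, -0.103], [0, 0, -0.103], [0, 0, -0.103], [0, 0, -0.103]], grip=0.52, force=30)

```text
time_s: 1.4
tool_pos: [0.5126, 0.1902, 0.396]
ee_rot: [-0.002, 0.784, 0.621, -0.004]
contact_force: [-0.5, -0.6, -0.1]
gripper_width: 0.0643
gripper_force: 0.0
```

Run:
```python
from h import *
s=r.state(); print(s['tool_pos'],s['ee_rot'],s['gripper_width'])
W=cam('wrist',s); snap('wrist','w2.png')
ax=np.array([.235,.972]); 
im=cv2.imread('pics/w2.png')
hsv=cv2.cvtColor(im,cv2.COLOR_BGR2HSV)
# overlay predicted strop outline and tool centreline at strop top
nx=np.array([ax[1],-ax[0]]);c0=np.array([.516,.201])
for a,w in((30,17),(110,12)):
  for sg in(-1,1):
    u=w2px(W,np.append(c0+ax*a/1e3+sg*nx*w/1e3,.152)); cv2.circle(im,tuple(int(k) for k in u),3,(255,0,255),-1)
q=s['ee_rot']; M=R.from_quat([q[1],q[2],q[3],q[0]]).as_matrix()
for d in(0,.04,.08,.12):
    p=s['tool_pos']+M[:,0]*d; u=w2px(W,[p[0],p[1],.152]); cv2.circle(im,tuple(int(k) for k in u),3,(0,255,0),-1)
cv2.imwrite('pics/w2o.png',im)
```

```text
[0.51257285 0.19021601 0.39601477] [-0.00161239  0.78368255  0.62114833 -0.00371728] 0.06427815948125745
```

View pics/w2o.png

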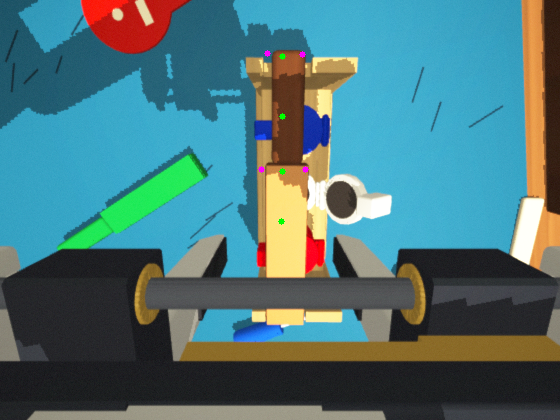

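The strop's centreline is at px ≈288 and the tool's at 282, so the strop is about 4 mm towards +tool y. I'll correct for that, descend and grip.

Request:
jog_arm(dp=[[0.009, -0.003, -0.06], [0.009, -0.003, -0.12], [0.009, -0.003, -0.17], [0.009, -0.003, -0.195], [0.009, -0.003, -0.195]], rotation=[[0, 0, 0], [0, 0, 0], [0, 0, 0], [0, 0, 0], [0, 0, 0]])

```text
time_s: 1.87
tool_pos: [0.515, 0.1897, 0.3219]
ee_rot: [-0.0, 0.783, 0.622, -0.001]
contact_force: [-0.4, 0.2, -1.5]
gripper_width: 0.0483
gripper_force: 0.0
```

Request:
jog_arm(dp=[[0, 0, 0], [0, 0, 0], [0, 0, 0], [0, 0, 0]], rotation=[[0, 0, 0], [0, 0, 0], [0, 0, 0], [0, 0, 0]], grip=0.2, force=30)

```text
time_s: 2.2
tool_pos: [0.5167, 0.1897, 0.3249]
ee_rot: [0.001, 0.784, 0.621, 0.002]
contact_force: [-1.8, -0.4, 7.3]
gripper_width: 0.0338
gripper_force: 30.0
```

Request:
jog_arm(dp=[[0, 0, 0.03], [0, 0, 0.08], [0, 0, 0.14], [0, 0, 0.2], [0, 0, 0.2]], rotation=[[0, 0, 0], [0, 0, 0], [0, 0, 0], [0, 0, 0], [0, 0, 0]])

```text
time_s: 2.62
tool_pos: [0.5173, 0.1897, 0.4095]
ee_rot: [0.002, 0.784, 0.621, 0.004]
contact_force: [1.6, -0.2, -0.4]
gripper_width: 0.034
gripper_force: 30.0
```

Request:
jog_arm(dp=[[0, -0.04, 0], [-0.01, -0.11, 0], [-0.03, -0.19, 0], [-0.04, -0.28, 0], [-0.05, -0.37, 0]], rotation=[[0, 0, -0.04], [0, 0, -0.11], [0, 0, -0.18], [0, 0, -0.25], [0, 0, -0.32]])

```text
time_s: 3.03
tool_pos: [0.4955, 0.0403, 0.4023]
ee_rot: [0.0, 0.914, 0.405, -0.0]
contact_force: [0.5, 0.2, -1.4]
gripper_width: 0.0333
gripper_force: 30.0
```

Request:
jog_arm(dp=[[-0.01, -0.08, 0], [-0.03, -0.17, 0], [-0.04, -0.26, 0], [-0.06, -0.34, 0], [-0.07, -0.42, 0]], rotation=[[0, 0, -0.07], [0, 0, -0.14], [0, 0, -0.21], [0, 0, -0.28], [0, 0, -0.35]])

```text
time_s: 3.45
tool_pos: [0.4671, -0.1282, 0.4024]
ee_rot: [0.0, 0.99, 0.141, -0.0]
contact_force: [0.4, -0.6, -2.2]
gripper_width: 0.0336
gripper_force: 30.0
```

Request:
jog_arm(dp=[[-0.005, -0.07, 0], [-0.01, -0.13, 0], [-0.012, -0.18, 0], [-0.012, -0.18, 0], [-0.012, -0.18, 0]], rotation=[[0, 0, -0.06], [0, 0, -0.12], [0, 0, -0.169], [0, 0, -0.169], [0, 0, -0.169]])

```text
time_s: 3.87
tool_pos: [0.463, -0.1994, 0.4022]
ee_rot: [-0.0, 1.0, 0.011, -0.0]
contact_force: [0.6, 0.8, -0.8]
gripper_width: 0.0338
gripper_force: 30.0
```

Run:
```python
from h import *
s=r.state(); print(s['tool_pos'],s['ee_rot'],s['joints'])
W=cam('wrist',s); snap('wrist','w3.png'); im=cv2.imread('pics/w3.png')
for p in [(.60,-.199),(.608,-.258),(.605,-.137)]:
    cv2.circle(im,tuple(int(k) for k in w2px(W,[*p,.03])),3,(255,0,255),-1)
cv2.imwrite('pics/w3o.png',im)
```

```text
[ 0.4630144  -0.19943942  0.40215342] [-2.25134507e-04  9.99941856e-01  1.07770266e-02 -2.99908325e-04] [-5.08493325e-01 -1.29660894e-01  1.75302284e+00  9.33833307e-05
  1.51897490e+00  1.04074366e+00]
```

View pics/w3o.png

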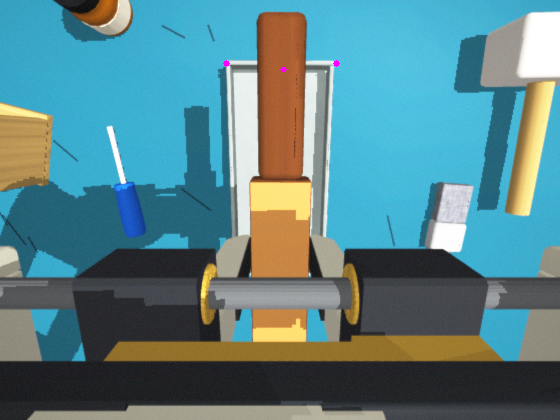

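The strop is held level over the tray; its handle end is at row 14 and the tray outline matches the prediction. I'll check where the strop end falls.

Run:
```python
from h import *
W=cam('wrist')
for u,v in((281,14),(281,178)): print(px2w(W,u,v,.231),px2w(W,u,v,.226))
```

```text
[ 0.58292958 -0.19540761  0.231     ] [ 0.58471591 -0.19537994  0.226     ]
[ 0.5082607  -0.19724869  0.231     ] [ 0.50755886 -0.19728237  0.226     ]
```

Request:
jog_arm(dp=[[0, 0, -0.08], [0, 0, -0.17], [0, 0, -0.26], [0, 0, -0.34], [0, 0, -0.41]], rotation=[[0, 0, 0], [0, 0, 0], [0, 0, 0], [0, 0, 0], [0, 0, 0]])

```text
time_s: 4.33
tool_pos: [0.4629, -0.1969, 0.2361]
ee_rot: [-0.001, 1.0, 0.013, -0.001]
contact_force: [0.4, 0.1, -2.4]
gripper_width: 0.0338
gripper_force: 30.0
```

Request:
jog_arm(dp=[[0, 0, -0.03], [0, 0, -0.06], [0, 0, -0.08], [0, 0, -0.09], [0, 0, -0.09]], rotation=[[0, 0, 0], [0, 0, 0], [0, 0, 0], [0, 0, 0], [0, 0, 0]])

```text
time_s: 4.75
tool_pos: [0.4637, -0.1986, 0.2028]
ee_rot: [0.0, 1.0, 0.012, 0.0]
contact_force: [-0.4, 0.0, -1.7]
gripper_width: 0.0334
gripper_force: 30.0
```

Now 2 mm steps until contact.

Request:
jog_arm(dp=[[0, 0, -0.005], [0, 0, -0.01], [0, 0, -0.01]], rotation=[[0, 0, 0], [0, 0, 0], [0, 0, 0]])

```text
time_s: 5.0
tool_pos: [0.4642, -0.199, 0.1999]
ee_rot: [0.001, 1.0, 0.011, 0.001]
contact_force: [-0.2, -0.2, 2.4]
gripper_width: 0.0333
gripper_force: 30.0
```

Request:
jog_arm(dp=[[0, 0, -0.005], [0, 0, -0.005], [0, 0, -0.005]], rotation=[[0, 0, 0], [0, 0, 0], [0, 0, 0]])

```text
time_s: 5.25
tool_pos: [0.4644, -0.1991, 0.1996]
ee_rot: [0.001, 1.0, 0.011, 0.001]
contact_force: [-8.3, 4.2, 21.2]
gripper_width: 0.0336
gripper_force: 30.0
```

Request:
jog_arm(dp=[[0, 0, 0.004], [0, 0, 0.004], [0, 0, 0.004], [0, 0, 0.004]], rotation=[[0, 0, 0], [0, 0, 0], [0, 0, 0], [0, 0, 0]], grip=0.58)

```text
time_s: 5.58
tool_pos: [0.4634, -0.1987, 0.1982]
ee_rot: [0.0, 1.0, 0.011, 0.0]
contact_force: [0.1, -0.6, 0.3]
gripper_width: 0.0528
gripper_force: 0.0
```

Request:
jog_arm(dp=[[0, 0, 0.04], [0, 0, 0.12], [0, 0, 0.22], [0, 0, 0.32], [0, 0, 0.4]], rotation=[[0, 0, 0], [0, 0, 0], [0, 0, 0], [0, 0, 0], [0, 0, 0]])

```text
time_s: 6.0
tool_pos: [0.4634, -0.1986, 0.3609]
ee_rot: [0.0, 1.0, 0.011, 0.001]
contact_force: [0.8, -0.5, 0.4]
gripper_width: 0.0542
gripper_force: 0.0
```

Run:
```python
from h import *
s=r.state(); print(s['tool_pos'],s['ee_rot'],s['joints'])
a=cv2.resize(snap('wrist','w4.png')[:,:,::-1],(400,300)); t=snap('top','top2.png')[:,:,::-1][150:300,160:380]; b=cv2.resize(t,(440,300),interpolation=cv2.INTER_CUBIC)
cv2.imwrite('pics/c4.png',np.hstack([a[:,:350],b]))
```

```text
[ 0.46336343 -0.19863859  0.36086058] [3.87662668e-04 9.99934676e-01 1.14029244e-02 6.83768752e-04] [-5.06725458e-01 -1.07211226e-01  1.80808832e+00  3.75064801e-06
  1.43914353e+00  1.04126403e+00]
```

View pics/c4.png

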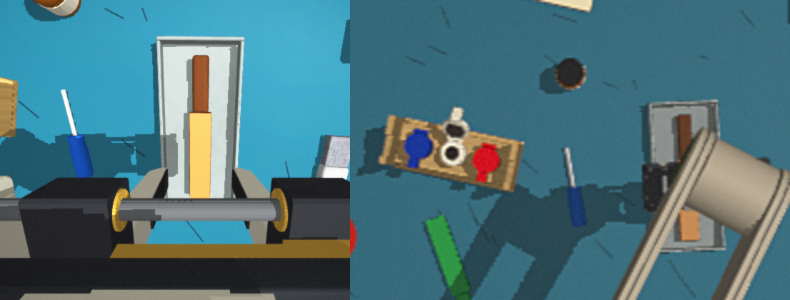

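The strop lies flat in the tray, leather up, and the other things look undisturbed. Next I'll refine the rack pose and the white cap angle.

Run:
```python
from h import *
C=cam('top'); im=cv2.imread('pics/top2.png')
hsv=cv2.cvtColor(im,cv2.COLOR_BGR2HSV); sub=np.zeros(im.shape[:2],bool); sub[205:250,180:250]=1
cen={}
for n,m in(('blue',(abs(hsv[:,:,0].astype(int)-118)<10)&(hsv[:,:,1]>190)),('red',((hsv[:,:,0]<6)|(hsv[:,:,0]>172))&(hsv[:,:,1]>190))):
    v,u=np.nonzero(m&sub); print(n,len(u),u.mean(),v.mean(),px2w(C,u.mean(),v.mean(),.114))
f=lambda u,v,z:px2w(C,160+(u-350)/2,150+v/2,z)
print('white mouth',f(452,153,.105))
yaw=-.235; c0=np.array([.524,.195]); X=np.array([np.cos(yaw),np.sin(yaw)]); Y=np.array([-X[1],X[0]])
for th in(1.9,2.1,2.3,2.5):
    p=lambda l,h:np.append(c0+X*(.024-l*np.cos(th)-h*np.sin(th)*-1*-1*-1),.108+l*np.sin(th)+h*np.cos(th))
    print(th,[(w2px(C,p(l,h))-[160,150])*2+[350,0] for l,h in((.061,.016),(.053,.003),(.024,-.003))])
```

```text
blue 147 193.4625850340136 223.10884353741497 [0.53592753 0.25270689 0.114     ]
red 169 227.41420118343194 230.11834319526628 [0.50970835 0.14064413 0.114     ]
white mouth [0.52341528 0.19591505 0.105     ]
1.9 [array([455.96945744, 116.01512634]), array([454.26335786, 125.13592194]), array([454.24621386, 134.94156608])]
2.1 [array([457.85450209, 110.46175939]), array([455.87595676, 119.65787021]), array([454.95438459, 132.24018798])]
2.3 [array([459.61873464, 106.10739008]), array([457.45683718, 114.98643309]), array([455.67842745, 129.79673662])]
2.5 [array([461.19003655, 103.11410526]), array([458.93946242, 111.30934594]), array([456.38844806, 127.71071751])]
```

Request:
jog_arm(dp=[[0.03, 0.06, 0.05], [0.07, 0.15, 0.1], [0.11, 0.25, 0.1], [0.15, 0.34, 0.1], [0.19, 0.43, 0.1]], rotation=[[0, 0, -0.03], [0, 0, -0.06], [0, 0, -0.09], [0, 0, -0.12], [0, 0, -0.162]], grip=0, force=20)

```text
time_s: 6.52
tool_pos: [0.5398, -0.0249, 0.3978]
ee_rot: [-0.0, 0.993, -0.117, 0.0]
contact_force: [0.1, 0.4, 0.6]
gripper_width: 0.0255
gripper_force: 0.0
```

Request:
jog_arm(dp=[[0.05, 0.1, 0], [0.1, 0.2, 0], [0.14, 0.3, 0], [0.18, 0.4, 0], [0.195, 0.5, 0]], rotation=[[0, 0, 0], [0, 0, 0], [0, 0, 0], [0, 0, 0], [0, 0, 0]])

```text
time_s: 6.93
tool_pos: [0.6168, 0.1678, 0.3965]
ee_rot: [0.0, 0.993, -0.116, -0.0]
contact_force: [1.2, -0.1, -0.1]
gripper_width: 0.0009
gripper_force: 0.0
```

Request:
jog_arm(dp=[[0, 0, -0.05], [0, 0, -0.12], [0, 0, -0.18], [0, 0, -0.22], [0, 0, -0.22]], rotation=[[0, 0, 0], [0, 0, 0], [0, 0, 0], [0, 0, 0], [0, 0, 0]])

```text
time_s: 7.35
tool_pos: [0.614, 0.1659, 0.3035]
ee_rot: [0.001, 0.993, -0.115, -0.005]
contact_force: [-0.5, -0.3, -1.0]
gripper_width: 0.0002
gripper_force: 0.0
```

Run:
```python
from h import *
s=r.state(); print(s['tool_pos'],s['ee_rot'],s['joints'],s['contact_force'],s['gripper_width'])
a=cv2.resize(snap('wrist','w5.png')[:,:,::-1],(400,300)); t=snap('scene','sc2.png')[:,:,::-1][170:320,280:480]; b=cv2.resize(t,(400,300),interpolation=cv2.INTER_CUBIC)
cv2.imwrite('pics/c5.png',np.hstack([a,b]))
```

```text
[0.61398077 0.16585729 0.30351884] [ 0.00139983  0.99331076 -0.11537532 -0.00450567] [ 1.83251857e-01  2.95710934e-01  1.48641717e+00 -2.25520089e-05
  1.36890079e+00  1.98532106e+00] [-0.49083927 -0.29683535 -0.95732518] 0.00016015182606519761
```

View pics/c5.png

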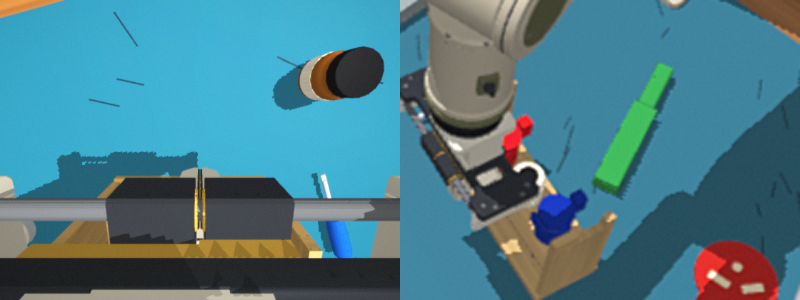

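The jar is clear, red and blue are shut, and the finger is behind the white cap. I'll push it forward along rack −x.

Request:
jog_arm(dp=[[0.007, 0.02, 0.01], [-0.02, 0.027, 0.01], [-0.05, 0.034, 0.01], [-0.08, 0.041, 0.01], [-0.1, 0.046, 0.01]], rotation=[[0, 0, 0], [0, 0, 0], [0, 0, 0], [0, 0, 0], [0, 0, 0]])

```text
time_s: 7.87
tool_pos: [0.5767, 0.1851, 0.3179]
ee_rot: [-0.001, 0.993, -0.116, 0.003]
contact_force: [1.3, -0.4, 0.4]
gripper_width: 0.0006
gripper_force: 0.4
```

Request:
jog_arm(dp=[[-0.024, 0.006, 0.03], [-0.054, 0.013, 0.055], [-0.09, 0.021, 0.055], [-0.126, 0.03, 0.048], [-0.146, 0.035, 0.04]], rotation=[[0, 0, 0], [0, 0, 0], [0, 0, 0], [0, 0, 0], [0, 0, 0]])

```text
time_s: 8.28
tool_pos: [0.5169, 0.1992, 0.3317]
ee_rot: [-0.001, 0.993, -0.115, 0.001]
contact_force: [-0.0, -0.2, 0.4]
gripper_width: 0.0001
gripper_force: 0.2
```

Request:
jog_arm(dp=[[-0.02, 0.005, -0.01], [-0.036, 0.009, -0.025], [-0.046, 0.011, -0.038], [-0.046, 0.011, -0.045], [-0.046, 0.011, -0.045]], rotation=[[0, 0, 0], [0, 0, 0], [0, 0, 0], [0, 0, 0], [0, 0, 0]])

```text
time_s: 8.7
tool_pos: [0.4988, 0.2027, 0.3108]
ee_rot: [0.0, 0.993, -0.115, -0.001]
contact_force: [0.3, -0.2, -0.6]
gripper_width: 0.0003
gripper_force: 0.0
```

Request:
jog_arm(dp=[[0, 0, -0.006], [0, 0, -0.01], [0, 0, -0.01]], rotation=[[0, 0, 0], [0, 0, 0], [0, 0, 0]])

```text
time_s: 8.95
tool_pos: [0.4994, 0.2029, 0.3097]
ee_rot: [-0.0, 0.993, -0.116, -0.0]
contact_force: [-9.8, -0.8, 13.9]
gripper_width: 0.0005
gripper_force: 6.8
```

Contact at tip height 124 mm with 14 N means the white cap is shut. I'll lift off and move over the red tab.

Request:
jog_arm(dp=[[0, 0, 0.06], [0, 0, 0.14], [-0.015, -0.05, 0.2], [-0.03, -0.1, 0.2], [-0.044, -0.14, 0.2]], rotation=[[0, 0, 0], [0, 0, 0], [0, 0, 0], [0, 0, 0], [0, 0, 0]], grip=0.3, force=6)

```text
time_s: 9.37
tool_pos: [0.4823, 0.146, 0.3907]
ee_rot: [-0.001, 0.993, -0.115, 0.002]
contact_force: [0.2, -0.1, -0.9]
gripper_width: 0.0262
gripper_force: 0.0
```

Request:
jog_arm(dp=[[0, 0, 0], [0, 0, 0]], rotation=[[0, 0, 0], [0, 0, 0]])

```text
time_s: 9.53
tool_pos: [0.4818, 0.1462, 0.3883]
ee_rot: [-0.0, 0.993, -0.116, 0.0]
contact_force: [0.4, 0.2, -0.5]
gripper_width: 0.028
gripper_force: 0.0
```

Run:
```python
from h import *
s=r.state(); print(s['tool_pos'],s['ee_rot'],s['contact_force'],s['gripper_width'])
W=cam('wrist',s); w=snap('wrist','w6.png')[:,:,::-1].copy()
for p in[(.4835,.1463),(.4968,.2027)]: print(w2px(W,[*p,.124]))
a=cv2.resize(w,(400,300)); t=snap('scene','sc3.png')[:,:,::-1][190:310,280:440]; b=cv2.resize(t,(400,300),interpolation=cv2.INTER_CUBIC)
cv2.imwrite('pics/c6.png',np.hstack([a,b]))
```

```text
[0.48183692 0.14621485 0.3882683 ] [-1.81917701e-04  9.93193810e-01 -1.16472855e-01  3.09990476e-04] [ 0.40080346  0.22494354 -0.52619338] 0.028009308766624715
[280.33356855 213.25648845]
[212.91405623 213.34285697]
```

View pics/c6.png

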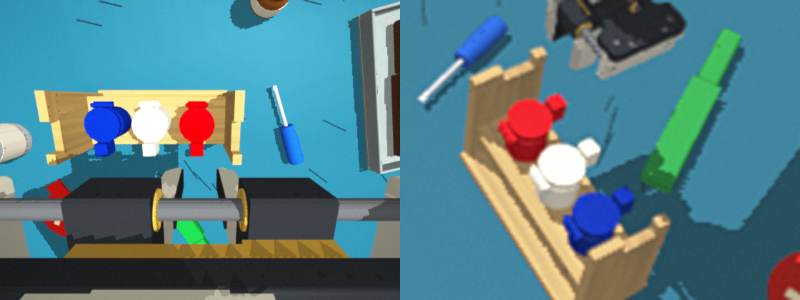

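The white cap is shut and all three caps line up. The red tab shows at px (275,210) against 280 predicted, so I'll shift 2.5 mm towards +y, descend and grip it.

Request:
jog_arm(dp=[[0.002, 0.006, -0.07], [0.002, 0.006, -0.15], [0.002, 0.006, -0.21], [0.002, 0.006, -0.245], [0.002, 0.006, -0.245]], rotation=[[0, 0, 0], [0, 0, 0], [0, 0, 0], [0, 0, 0], [0, 0, 0]])

```text
time_s: 10.05
tool_pos: [0.4807, 0.1496, 0.2855]
ee_rot: [0.001, 0.993, -0.115, -0.004]
contact_force: [-0.5, -0.6, 0.1]
gripper_width: 0.0277
gripper_force: 0.0
```

Request:
jog_arm(dp=[[0, 0, 0], [0, 0, 0], [0, 0, 0]], rotation=[[0, 0, 0], [0, 0, 0], [0, 0, 0]], grip=0.1, force=6)

```text
time_s: 10.3
tool_pos: [0.4831, 0.1497, 0.2917]
ee_rot: [-0.0, 0.993, -0.115, 0.001]
contact_force: [0.9, 0.9, -1.4]
gripper_width: 0.016
gripper_force: 6.0
```

Request:
jog_arm(dp=[[0.007, -0.002, 0.034], [0.022, -0.005, 0.064], [0.044, -0.01, 0.09], [0.072, -0.017, 0.11], [0.072, -0.017, 0.11]], rotation=[[0, 0, 0], [0, 0, 0], [0, 0, 0], [0, 0, 0], [0, 0, 0]])

```text
time_s: 10.72
tool_pos: [0.5132, 0.1424, 0.3378]
ee_rot: [-0.001, 0.993, -0.116, 0.003]
contact_force: [-0.9, -0.4, 6.2]
gripper_width: 0.016
gripper_force: 6.0
```

Request:
jog_arm(dp=[[0, 0, 0], [0, 0, 0], [0, 0, 0.03], [0, 0, 0.08], [0, 0, 0.13]], rotation=[[0, 0, 0], [0, 0, 0], [0, 0, 0], [0, 0, 0], [0, 0, 0]], grip=0.3)

```text
time_s: 11.13
tool_pos: [0.5103, 0.1425, 0.3861]
ee_rot: [0.0, 0.993, -0.115, -0.001]
contact_force: [-0.5, 0.4, 0.7]
gripper_width: 0.0281
gripper_force: 0.0
```

Request:
jog_arm(dp=[[-0.06, 0.014, 0], [-0.14, 0.033, 0], [-0.14, 0.033, -0.05], [-0.14, 0.033, -0.12], [-0.14, 0.033, -0.165]], rotation=[[0, 0, 0], [0, 0, 0], [0, 0, 0], [0, 0, 0], [0, 0, 0]], grip=0)

```text
time_s: 11.55
tool_pos: [0.454, 0.1559, 0.3192]
ee_rot: [-0.0, 0.993, -0.115, 0.0]
contact_force: [0.1, -0.4, -1.1]
gripper_width: 0.0016
gripper_force: 0.0
```

Run:
```python
from h import *
s=r.state(); print(s['tool_pos'],s['contact_force'],s['gripper_width'])
a=cv2.resize(snap('wrist','w7.png')[:,:,::-1],(400,300)); t=snap('scene','sc4.png')[:,:,::-1][190:310,280:440]; b=cv2.resize(t,(400,300),interpolation=cv2.INTER_CUBIC)
cv2.imwrite('pics/c7.png',np.hstack([a,b]))
```

```text
[0.45399551 0.15586274 0.31917913] [ 0.05033147 -0.40673047 -1.098633  ] 0.001607278449487647
```

View pics/c7.png

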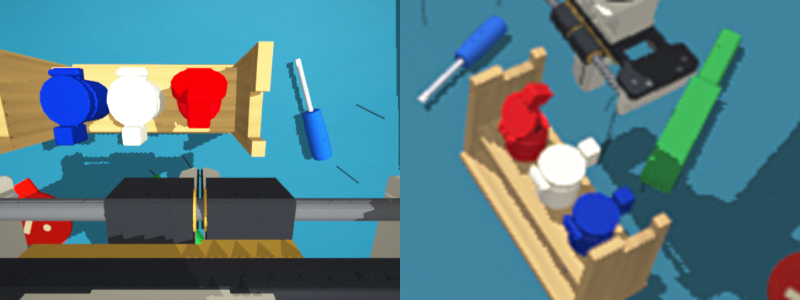

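The red cap stands part-raised, and white and blue are shut. I'll push red back from the front.

Request:
jog_arm(dp=[[0.04, -0.009, 0], [0.09, -0.021, 0.005], [0.14, -0.033, 0.015], [0.19, -0.045, 0.02], [0.235, -0.056, 0.02]], rotation=[[0, 0, 0], [0, 0, 0], [0, 0, 0], [0, 0, 0], [0, 0, 0]])

```text
time_s: 12.07
tool_pos: [0.5505, 0.1331, 0.3305]
ee_rot: [-0.0, 0.993, -0.115, 0.001]
contact_force: [-2.2, 0.3, -1.2]
gripper_width: 0.0004
gripper_force: 0.9
```

Request:
jog_arm(dp=[[0.005, -0.001, 0], [0.01, -0.002, 0], [0.01, -0.002, 0]], rotation=[[0, 0, 0], [0, 0, 0], [0, 0, 0]])

```text
time_s: 12.32
tool_pos: [0.553, 0.1325, 0.3288]
ee_rot: [-0.0, 0.993, -0.116, 0.0]
contact_force: [-0.5, -0.1, -0.0]
gripper_width: 0.0006
gripper_force: 0.0
```

Now I'll back off, lift clear and verify.

Request:
jog_arm(dp=[[-0.05, 0.012, 0], [-0.12, 0.029, 0.02], [-0.17, 0.041, 0.08], [-0.22, 0.053, 0.16], [-0.27, 0.065, 0.24]], rotation=[[0, 0, 0], [0, 0, 0], [0, 0, 0], [0, 0, 0], [0, 0, 0]])

```text
time_s: 12.73
tool_pos: [0.4427, 0.1587, 0.4243]
ee_rot: [0.0, 0.993, -0.115, -0.001]
contact_force: [0.5, 1.1, 0.5]
gripper_width: 0.0006
gripper_force: 0.0
```

Request:
jog_arm(dp=[[0, 0, 0], [0, 0, 0], [0, 0, 0]], rotation=[[0, 0, 0], [0, 0, 0], [0, 0, 0]])

```text
time_s: 12.98
tool_pos: [0.4444, 0.1586, 0.4243]
ee_rot: [-0.0, 0.993, -0.115, 0.0]
contact_force: [-0.4, -0.5, 0.4]
gripper_width: 0.0004
gripper_force: 0.0
```

Run:
```python
from h import *
C=cam('scene'); t=snap('scene','sc5.png')[:,:,::-1]; u=snap('top','top5.png')[:,:,::-1]
b=cv2.resize(t[190:310,280:440],(400,300),interpolation=cv2.INTER_CUBIC); a=cv2.resize(u[150:300,160:360],(400,300),interpolation=cv2.INTER_CUBIC)
cv2.imwrite('pics/c8.png',np.hstack([a,b]))
X=np.array([.973,-.23]); ax=np.array([.5122,.142])
for th in(1.57,1.75,2.0,2.2,2.4):
    p=np.append(ax+X*(.024-.053*np.cos(th)+.003*np.sin(th)),.108+.053*np.sin(th)+.003*np.cos(th))
    print(th,(w2px(C,p)-[280,190])*2.5+[400,0],(w2px(cam('top'),p)-[160,150])*2)
```

```text
1.57 [507.93971546  99.92309824] [134.66892047 141.74095363]
1.75 [499.08653783 104.67050561] [135.97293076 136.0509093 ]
2.0 [487.22880331 112.58614219] [137.84221755 128.6961788 ]
2.2 [478.61046143 119.68824829] [139.30981764 123.56645316]
2.4 [471.17679834 127.12935676] [140.6850897  119.33808288]
```

View pics/c8.png

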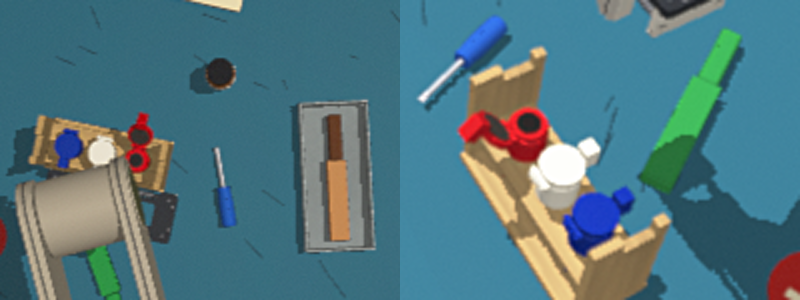

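Red's tab is at about (472,127), so the cap is open to roughly 2.4 rad. White and blue are shut, the strop lies flat in the tray, and the arm is clear.

```bash
python3 -c "
from bench import r
print(r.finish_job())"
```

```text
the job is handed in; nothing more can be done
None
```

The job is handed in at about 13 s on the clock, but no verdict came back. By the last pictures the strop lies flat in the tray leather up, the white and blue caps are shut, the red cap is open to about 2.4 rad, and the arm is clear.

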